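# Check the next jar's cork with the reading lens

## Robot

A 6-joint arm with a two-finger parallel gripper is mounted at the origin on the work surface. World frame = base frame: x ahead of the robot, y to its left, z up, the work surface at z = 0. Lengths are in m, angles in rad, forces in N, time in s.
With the tool pointing down it reaches from about 0.3 to 0.75 m from the base axis. Payload 8.5 kg.
Tool frame: the origin (TCP) lies at the very end of the fingers, on their centre line; the grasp point (between the pads) lies 19 mm behind it (tcp_to_grasp is the z of the grasp point in the tool frame, in m); z points along the fingers, y is the line along which they close (so a half turn about z gives the same grasp; the last joint's range is limited). The gripper opens to 85 mm and grips with 20 to 120 N. Pads are 22 mm wide; open, the fingers measure 114 mm over their backs; the gripper's body (76 mm by 85 mm) begins 54 mm behind the grasp point. The pads swing forward as they close: fully open they stand 13 mm farther back than shut.
Start: joints at [-1.56, 0.381, 1.297, -0, 1.464, -0.215], TCP at [0.123, -0.536, 0.231] pointing down, gripper open.
Joint ranges: [-3.11, 3.11], [-0.89, 2.33], [0.22, 2.48], [-1.42, 4.56], [0.17, 2.85], [-2.88, 2.88]. Speed limits (rad/s): [2.39, 2.39, 3.14, 3.14, 3.14, 3.14].

## Interface

Orientations are given as [roll, pitch, yaw] about the fixed x, y, z axes, in that order (R = Rz(yaw) Ry(pitch) Rx(roll)).
In Python, from rig import sense, snapshot, close_job, tcp_to_grasp gives the robot as it stands.
- The arm moves only by the tool step_arm, never from a script. Its argument "targets" is a list of rows, each an object with "xyz": the shift along the world's x, y, z in m, a list of three; "twist": the turn about the world's z in degrees; "hand": the gripper command: -1 is shut, 1 is fully open, values between are in proportion. A call has exactly 5 rows; each row shifts and turns the commanded pose from where the row before left it; what a row does not reach is not made up. A row lasts 1/12 s, in which the tool goes at most 41.7 mm and 7.16 degrees, less where a joint would pass 70% of its speed; a pose out of reach is approached as far as the arm can. A call with a gripper value outside its range is refused whole. The fingers move at their own pace and stop on an object; "newtons" is the grip in N (left out, the last holds). Time passes only in rows, so rows that do not move let the fingers close, or fill a call up. It gives the time, the measured TCP pose, the force, the opening and the grip force at its end, in the units of the state.
- sense(): the state, without advancing time (a new reading comes with each control period).
- snapshot(name): name is "side" or "top"; returns a dict with "frame" (384x512x3 uint8, red, green, blue), "depth" (384x512 float32, m along the optical axis (not along the pixel's ray), 0 where there is no reading), "intrinsics" (3x3 intrinsics, pixels), "dist" ([k1, k2, p1, p2, k3] as OpenCV has them; the pictures are not rectified), "R" (3x3) and "t" (3): a world point X has camera coordinates R X + t. Camera axes: x right, y down, z forward; pixel columns grow to the right and rows downward; lengths in m; the calibration is good to about 2 mm. A picture is of the moment at which its call begins.
- close_job(): hands the job in; it is judged then, once.
The state is a dict: "time": time; "qpos": joint angles; "qvel": joint speeds; "tau": joint torques, N m; "eef_pos": TCP position; "eef_rot": TCP orientation; "wrist_force": force on the tool from outside, world axes, zero at the start; "ft_torque": the same for the moment, N m; "grip_width": opening from 0.0 (shut) to 1.0 (fully open); "gripper_force": force on a finger pad.
Only numpy, scipy, OpenCV 4.12 (cv2) and the standard library are available. Lean on these libraries where they do the work, as an engineer would, in place of code of your own. Each camera call takes 0.05 s, during which the arm holds its last target. There are 200 camera calls.

## Task

Jars leave this shelf through the little swinging gate in its front rail, so the jar standing nearest the gate is used next, and its cork has to be looked over for mould first. Take up the reading lens by its handle and hold it level, centred above that jar's cork, with the lens at the height of the white tape bands on the shelf's two tall posts, where it is in focus. Finish while holding it still there, with nothing but the gripper touching it, and leave the jars, the gate and everything else as they stand.

Things in the scene. Friction and masses are not known exactly. Their poses are not given: they have to be found in the camera images.
- lens: Reading lens lying on the worktop: round glass in a dark steel ring (76 mm outer diameter, 14 mm thick) with a straight dark wooden handle, brass ferrule between; 205 mm long in all, about 110 g. Origin at the underside, below the centre of the glass; z up when level; handle along its -x.
- lens_center (a point): Centre of the glass, 7 mm above the lens's underside: the point that goes to the tape height.
- lens_grip (a point): A good place to grip, on the wooden handle near the ferrule, close to the centre of mass: 72 mm from the glass centre along the lens's -x, 7 mm above its underside. The wooden handle is 17 mm wide and 14 mm high and runs from 58 to 163 mm from the glass centre.
- shelf: Low fixed teak shelf: board 112 mm deep (x), 450 mm long (y), top 36 mm above the worktop, a 45 mm rail round it, and tall posts (tops 217 mm above the worktop) at both ends of its back (x +48, y +-215 mm). Five things stand in a row along y, 80 mm apart, in any order: three jars, egg timer, cutter. Origin under its centre on the worktop; front faces its -x.
- tape_left (a point): Centre of the white tape band (8 mm high) round the tall post at the shelf's +y end; it lies 181 mm above the worktop, 60 mm above the jars' cork tops: the lens's focal height.
- tape_right (a point): The same on the tall post at the shelf's -y end, at the same height.
- gate_bay (a point): Middle of the opening in the shelf's front rail that the gate closes, 25 mm above the board. The opening is about 80 mm wide and is the last section of the front rail at either the +y end or the -y end of the shelf; the section at the other end is a fixed panel.
- gate (a joint): The wooden picket gate, 74 mm wide and 45 mm high with a small brass knob, hinged upright at the +y side of its opening: 0 shut, grows (rad) as it swings out to the shelf's front; it stands where it was left, between 0 and 0.45. It is not to be moved.
- gate_knob (a point): The gate's small brass knob.
- jar_cinnamon: Short clear glass jar, 60 mm diameter, holding cinnamon sticks, closed by a round cork lid (47 mm diameter, standing 16 mm out of the glass); 85 mm tall in all. Origin at the centre of its underside, z up, x and y as the shelf's to within 0.3 rad.
- jar_nutmeg: Short clear glass jar, 60 mm diameter, holding whole nutmegs (large brown balls), closed by a round cork lid (47 mm diameter, standing 16 mm out of the glass); 85 mm tall in all. Origin at the centre of its underside, z up, x and y as the shelf's to within 0.3 rad.
- jar_hazelnut: Short clear glass jar, 60 mm diameter, holding hazelnuts (small tan balls), closed by a round cork lid (47 mm diameter, standing 16 mm out of the glass); 85 mm tall in all. Origin at the centre of its underside, z up, x and y as the shelf's to within 0.3 rad.
- cork_cinnamon (a point): Centre of the top of the cinnamon jar's cork, 121 mm above the worktop.
- cork_nutmeg (a point): The same on the nutmeg jar.
- cork_hazelnut (a point): The same on the hazelnut jar.
- egg_timer: White porcelain egg timer, egg-shaped, 59 mm diameter, 68 mm tall, on the shelf. Origin at the centre of its underside.
- cutter: Tin star-shaped cookie cutter with a strap handle, 66 mm across, 45 mm high, on the shelf. Origin at the centre of its underside.
- pepper_mill: Dark turned wooden pepper mill, 54 mm diameter, 142 mm tall, on the worktop to the robot's right. Origin at the centre of its underside.
- mug: Blue mug, 80 mm diameter, 92 mm tall, on the worktop to the robot's left. Origin at the centre of its underside.
Things that resemble listed ones, but are neither listed nor needed, are in the scene too. Leave any turquoise look-alike of the lens alone.

How it is judged:
By the outcome, as a careful person would: the job done as asked, in the order asked, and still so for the second after the job is handed in, while the arm keeps its last pose, push and grip.
It also fails if it takes over 38 s, if anything falls off the work surface, if the arm or the gripper's body presses on something with over 40 N, if the wrist force passes 120 N, or if a joint passes its speed limit or range.

## Working session

There is one attempt and no reset: what is moved stays moved. The work goes in short steps, Python scripts to look and compute and a tool call to move; the robot and the scene stay as the last step left them, time stands still between calls to the robot, and variables do not carry over. Pictures are saved under pics/ and viewed, at most 10 in all, crops included, and the job is handed in when it is done.

Besides the shell and the picture viewer there is one more tool, called after ">>>" in YAML: its name, and indented under it one key for each argument. step_arm: Moves the arm, as the interface text tells. Its arguments: {"type":"object","properties":{"targets":{"type":"array","items":{"type":"object","properties":{"xyz":{"type":"array","items":{"type":"number"}},"twist":{"type":"number"},"hand":{"type":"number"}}}},"newtons":{"type":"number"}},"required":["targets"]}

```bash
ls; mkdir -p pics; cat > h.py <<'E'
import numpy as np, cv2, pickle
from rig import sense, snapshot, close_job, tcp_to_grasp
def world(s,u,v,z=None):
    """pixel(s) -> world: on plane z, or using depth if z None"""
    p=cv2.undistortPoints(np.array([[[u,v]]],float),s["intrinsics"],s["dist"])[0,0]
    d=np.array([p[0],p[1],1.]); R=np.array(s["R"]);t=np.array(s["t"])
    c=-R.T@t; r=R.T@d
    k=s["depth"][int(round(v)),int(round(u))] if z is None else (z-c[2])/r[2]
    return c+k*r
def cloud(s):
    h,w=s["depth"].shape
    g=np.stack(np.meshgrid(np.arange(w),np.arange(h)),-1).reshape(-1,1,2).astype(float)
    p=cv2.undistortPoints(g,s["intrinsics"],s["dist"])[:,0]
    P=np.c_[p,np.ones(len(p))]*s["depth"].reshape(-1,1)
    W=(P-np.array(s["t"]))@np.array(s["R"]); W[s["depth"].ravel()==0]=np.nan
    return W.reshape(h,w,3)
def save(name,img,scale=1.5):
    cv2.imwrite(f"pics/{name}.png",cv2.cvtColor(cv2.resize(img,None,fx=scale,fy=scale,interpolation=cv2.INTER_CUBIC),cv2.COLOR_RGB2BGR))
E
python3 - <<'E'
from h import *
for n in("side","top"):
    s=snapshot(n); save(n+"0",s["frame"]); pickle.dump(s,open(n+"0.pkl","wb")); print(n,-np.array(s["R"]).T@s["t"])
q=sense(); print(tcp_to_grasp,q["eef_pos"],q["eef_rot"],q["grip_width"],q["time"])
E
```

```text
pics
side [0.32072529 0.93452679 0.90282625]
top [0.52981602 0.02012542 1.46815254]
-0.0187 [ 0.1231442  -0.5357647   0.23077981] [-3.14030180e+00 -2.99087477e-04  2.25797019e-01] 0.9974955700005564 0.1
```

View pics/top0.png

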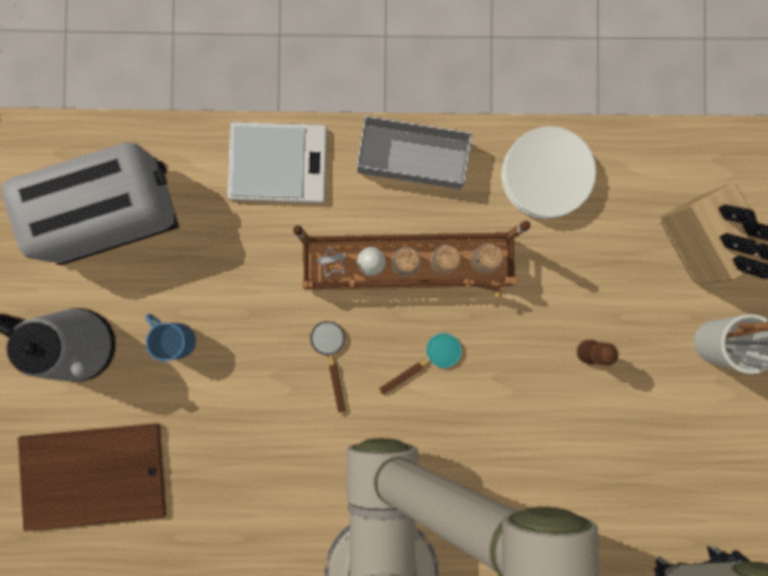

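View pics/side0.png

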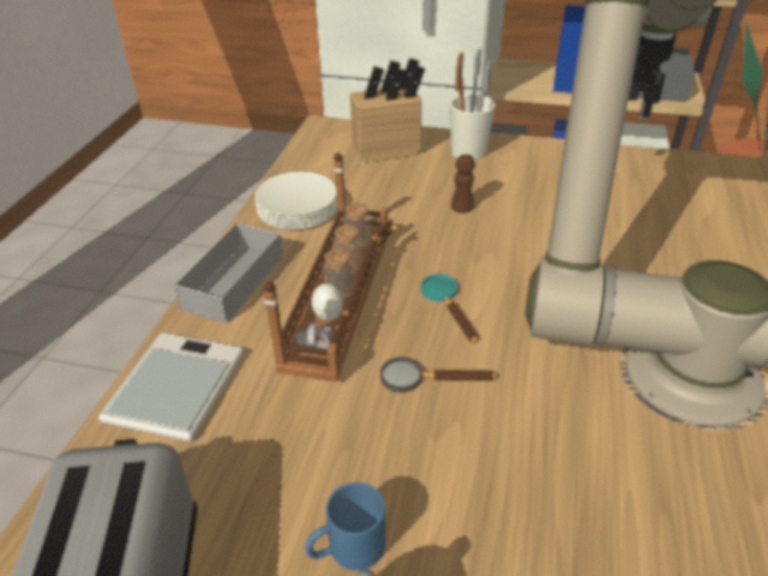

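The top view shows, left to right on the shelf, the cutter (330,262), egg timer (370,262) and jars at (405,260), (445,258) and (488,257). The lens ring is at (327,338) with its handle running to (341,410), and the turquoise look-alike is at (444,350). The gate could be at the right end, near (490,290), so I'll zoom in there and measure.

```bash
python3 - <<'E'
from h import *
s=pickle.load(open("top0.pkl","rb")); f=s["frame"]; t=pickle.load(open("side0.pkl","rb"))
a=cv2.resize(f[148:205,190:360],(800,268),interpolation=cv2.INTER_CUBIC)
b=cv2.resize(t["frame"][95:255,170:270],(200,320),interpolation=cv2.INTER_CUBIC)
c=np.zeros((590,800,3),np.uint8); c[:268]=a; c[270:590,:200]=b
d=cv2.resize(t["frame"][125:180,215:270],(314,314),interpolation=cv2.INTER_CUBIC); c[270:584,210:524]=d
save("zoom",c,1)
W=cloud(s)
# lens handle & ring
hsv=cv2.cvtColor(f,cv2.COLOR_RGB2HSV)
roi=np.zeros(f.shape[:2],bool); roi[205:285,195:245]=1
z=W[...,2]
m=roi&(z>0.005)&(z<0.03)
print(m.sum())
dark=roi&(f.sum(-1)<210)
hd=dark&(np.arange(384)[:,None]>240)
n,l,st,ce=cv2.connectedComponentsWithStats(hd.astype(np.uint8)); print(st,ce)
cs=[]
for v,u in zip(*np.nonzero(hd)): cs.append(world(s,u,v,0.013)[:2])
cs=np.array(cs); (bc,bs,ba)=cv2.minAreaRect(cs.astype(np.float32)*1000); print("handle",bc,bs,ba)
c0=cs.mean(0); vv=np.linalg.svd(cs-c0)[2][0]; print(c0,np.degrees(np.arctan2(vv[1],vv[0])))
ring=roi&(np.arange(384)[:,None]<240)&(f.astype(int)[...,0]-f[...,2]<28)
n,l,st,ce=cv2.connectedComponentsWithStats(ring.astype(np.uint8)); k=1+np.argmax(st[1:,4]); print(st[k],ce[k],world(s,*ce[k],0.01))
E
```

```text
705
[[     0      0    512    384 196490]
 [   221    243      9     31    118]] [[255.51838261 191.45985037]
 [224.88983051 258.3559322 ]]
handle (391.3226318359375, 99.2483139038086) (98.39937591552734, 12.669328689575195) 12.069239616394043
[0.39088719 0.09908967] -168.7275710394904
[207 215  23  22 394] [218.03299492 225.1142132 ] [0.4977865  0.12286594 0.01      ]
```

View pics/zoom.png

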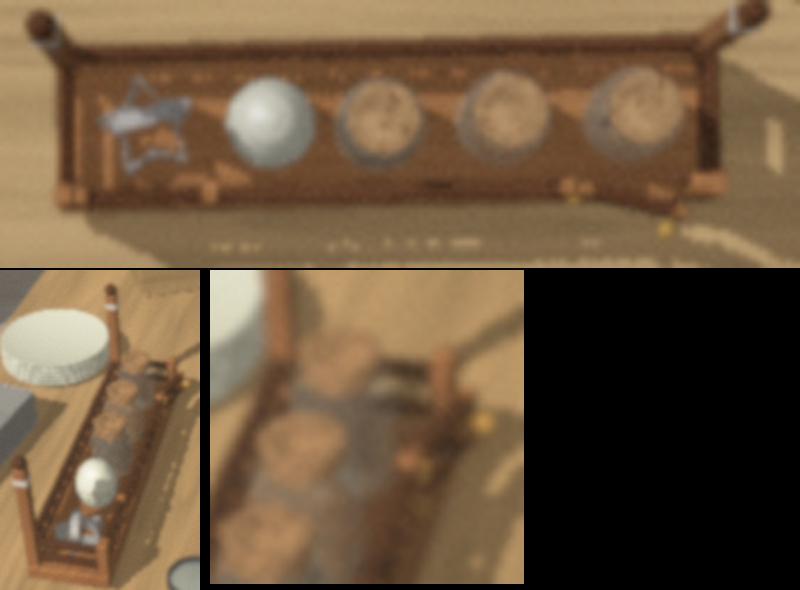

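The gate is at the shelf's -y (right) end, slightly ajar, with its brass knob at zoom (665,228). So the jar to check is the rightmost one, with its cork at zoom (648,108). Next I'll measure that cork and the lens in both views.

```bash
python3 - <<'E'
from h import *
for n in("top","side"):
    s=pickle.load(open(n+"0.pkl","rb")); W=cloud(s); f=s["frame"]; z=W[...,2]
    m=((z>0.112)&(z<0.13)&(W[...,0]>.5)&(W[...,0]<.75)&(np.abs(W[...,1])<.25)).astype(np.uint8)
    N,l,st,ce=cv2.connectedComponentsWithStats(m)
    for k in range(1,N):
        if st[k,4]<8: continue
        mm=l==k; P=W[mm]
        ct,_=cv2.findContours(mm.astype(np.uint8),0,2); 
        print(n,"z121",st[k],ce[k].round(1),"ray",world(s,*ce[k],0.121).round(4),"cloud",np.nanmedian(P,0).round(4))
    hsv=cv2.cvtColor(f,cv2.COLOR_RGB2HSV)
    # lens points by height on bench
    m=(z>0.006)&(z<0.025)&(W[...,0]>.3)&(W[...,0]<.56)&(W[...,1]>.06)&(W[...,1]<.18)
    P=W[m]; r=P[P[:,0]>.455]; (c,rad)=cv2.minEnclosingCircle(r[:,:2].astype(np.float32)); h=P[P[:,0]<.44]
    L=cv2.fitLine(h[:,:2].astype(np.float32),cv2.DIST_HUBER,0,.01,.01).ravel()
    print(n,"lens",np.array(c).round(4),rad,"handle",L.round(4),np.degrees(np.arctan2(L[1],L[0])),"minx",P[:,0].min(),P[:,0].max())
    # tape + posts
    w=(z>.165)&(z<.20)&(W[...,0]>.5)&(W[...,0]<.8)&(f.min(-1)>140)&(np.abs(W[...,1])<.3)
    for sg in(1,-1):
        p=W[w&(sg*W[...,1]>0)]; print("tape",len(p),np.median(p,0).round(4) if len(p) else 0)
E
```

```text
top z121 [200 155   5   6  10] [202.9 158.1] ray [0.7018 0.1633 0.121 ] cloud [0.6993 0.1615 0.1227]
top z121 [319 163  16  16 187] [326.6 170.4] ray [ 0.6683 -0.2105  0.121 ] cloud [ 0.6691 -0.2112  0.1194]
top z121 [264 165  15  16 189] [271.  172.6] ray [ 0.6601 -0.0428  0.121 ] cloud [ 0.6591 -0.0428  0.1198]
top z121 [291 164  15  15 186] [298.1 171.1] ray [ 0.6652 -0.1244  0.121 ] cloud [ 0.6656 -0.1242  0.1197]
top lens [0.5049 0.1193] 0.060715168714523315 handle [0.9667 0.2561 0.3886 0.1017] 14.836913 minx 0.3014650964868777 0.5568659968215846
tape 0 0
tape 0 0
side z121 [230 135  15  10 120] [237.1 139.3] ray [ 0.6682 -0.2026  0.121 ] cloud [ 0.6686 -0.205   0.1191]
side z121 [223 150  16  12 142] [230.5 155.1] ray [ 0.6648 -0.1164  0.121 ] cloud [ 0.6658 -0.1189  0.1189]
side z121 [217 166  16  13 158] [224.4 171.3] ray [ 0.6596 -0.0359  0.121 ] cloud [ 0.6606 -0.0384  0.1192]
side z121 [179 215   9   8  39] [183.2 218.6] ray [0.7046 0.1747 0.121 ] cloud [0.7041 0.1754 0.1203]
side lens [0.4952 0.1257] 0.04185004159808159 handle [0.9804 0.1969 0.4039 0.1071] 11.355132 minx 0.33766970959653764 0.536975704640647
tape 14 [0.7066 0.1774 0.18  ]
tape 10 [ 0.7211 -0.2541  0.1787]
```

>>> step_arm:
  targets:
    - {"xyz": [0.025, 0.032, 0], "twist": 0, "hand": 0.2}
    - {"xyz": [0.025, 0.032, 0], "twist": 0, "hand": 0.2}
    - {"xyz": [0.025, 0.032, 0], "twist": 0, "hand": 0.2}
    - {"xyz": [0.025, 0.032, 0], "twist": 0, "hand": 0.2}
    - {"xyz": [0.025, 0.032, 0], "twist": 0, "hand": 0.2}

```text
time: 0.52
eef_pos: [0.2488, -0.3742, 0.2311]
eef_rot: [-3.141, 0.0, 0.225]
wrist_force: [0.5, -0.0, 0.0]
grip_width: 0.597
gripper_force: 0.0
```

>>> step_arm:
  targets:
    - {"xyz": [0.02, 0.035, 0], "twist": 0, "hand": 0.2}
    - {"xyz": [0.02, 0.035, 0], "twist": 0, "hand": 0.2}
    - {"xyz": [0.02, 0.035, 0], "twist": 0, "hand": 0.2}
    - {"xyz": [0.02, 0.035, 0], "twist": 0, "hand": 0.2}
    - {"xyz": [0.02, 0.035, 0], "twist": 0, "hand": 0.2}

```text
time: 0.93
eef_pos: [0.3485, -0.1991, 0.2313]
eef_rot: [-3.141, 0.0, 0.225]
wrist_force: [0.8, -0.5, 0.9]
grip_width: 0.603
gripper_force: 0.0
```

>>> step_arm:
  targets:
    - {"xyz": [0.012, 0.038, 0], "twist": 0, "hand": 0.2}
    - {"xyz": [0.012, 0.038, 0], "twist": 0, "hand": 0.2}
    - {"xyz": [0.012, 0.038, 0], "twist": 0, "hand": 0.2}
    - {"xyz": [0.012, 0.038, 0], "twist": 0, "hand": 0.2}
    - {"xyz": [0.012, 0.038, 0], "twist": 0, "hand": 0.2}

```text
time: 1.35
eef_pos: [0.4081, -0.009, 0.2313]
eef_rot: [-3.142, 0.0, 0.226]
wrist_force: [0.6, -0.7, 0.6]
grip_width: 0.597
gripper_force: 0.0
```

>>> step_arm:
  targets:
    - {"xyz": [0.006, 0.038, 0], "twist": -0.5, "hand": 0.2}
    - {"xyz": [0.006, 0.038, 0], "twist": 0, "hand": 0.2}
    - {"xyz": [0.007, 0.038, 0], "twist": 0, "hand": 0.2}
    - {"xyz": [0, 0.005, -0.03], "twist": 0, "hand": 0.2}
    - {"xyz": [0, 0, -0.03], "twist": 0, "hand": 0.2}

```text
time: 1.77
eef_pos: [0.4276, 0.1104, 0.1712]
eef_rot: [3.141, -0.003, 0.221]
wrist_force: [0.5, 0.6, -1.1]
grip_width: 0.597
gripper_force: 0.0
```

>>> step_arm:
  targets:
    - {"xyz": [0, 0, -0.03], "twist": 0, "hand": 0.2}
    - {"xyz": [0, 0, -0.03], "twist": 0, "hand": 0.2}
    - {"xyz": [0, 0, -0.03], "twist": 0, "hand": 0.2}
    - {"xyz": [0, -0.002, -0.03], "twist": 0, "hand": 0.2}
    - {"xyz": [0, 0, 0], "twist": 0, "hand": 0.2}

```text
time: 2.18
eef_pos: [0.4245, 0.1058, 0.0474]
eef_rot: [-3.139, 0.009, 0.217]
wrist_force: [-1.1, 0.5, -0.4]
grip_width: 0.599
gripper_force: 0.0
```

```bash
python3 - <<'E'
from h import *
s=snapshot("side"); t=snapshot("top")
a=cv2.resize(s["frame"][150:280,220:350],(400,400),interpolation=cv2.INTER_CUBIC)
b=cv2.resize(t["frame"][190:290,180:280],(400,400),interpolation=cv2.INTER_CUBIC)
save("g1",np.hstack([a,b]),1); print(sense()["eef_pos"])
E
```

```text
[0.42700151 0.10597458 0.05143709]
```

View pics/g1.png

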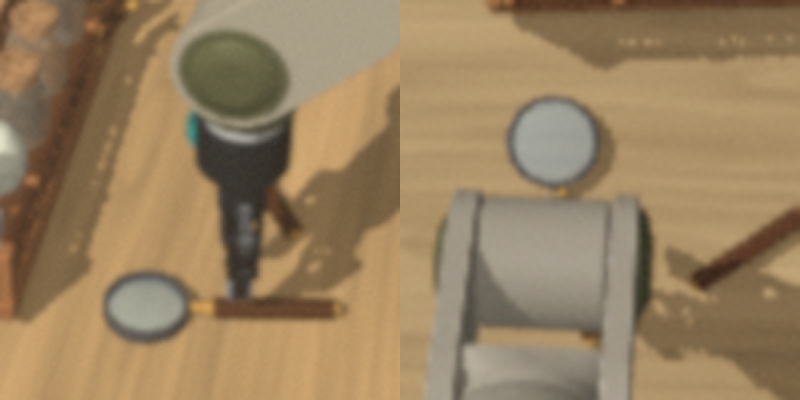

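In the side crop the fingers (238,290) are just above the handle's front part, right of the ferrule (205,308). I'll descend and grip there.

>>> step_arm:
  targets:
    - {"xyz": [0, 0, -0.018], "twist": 0, "hand": 0.2}
    - {"xyz": [0, 0, -0.014], "twist": 0, "hand": 0.2}
    - {"xyz": [0, 0, -0.008], "twist": 0, "hand": 0.2}
    - {"xyz": [0, 0, -0.005], "twist": 0, "hand": 0.2}
    - {"xyz": [0, 0, -0.003], "twist": 0, "hand": 0.2}

```text
time: 2.7
eef_pos: [0.4277, 0.106, 0.0039]
eef_rot: [3.141, -0.001, 0.217]
wrist_force: [0.6, 1.0, -0.9]
grip_width: 0.603
gripper_force: 0.0
```

>>> step_arm:
  newtons: 25
  targets:
    - {"xyz": [0, 0, 0], "twist": 0, "hand": -1}
    - {"xyz": [0, 0, 0], "twist": 0, "hand": -1}
    - {"xyz": [0, 0, 0], "twist": 0, "hand": -1}
    - {"xyz": [0, 0, 0], "twist": 0, "hand": -1}
    - {"xyz": [0, 0, 0], "twist": 0, "hand": -1}

```text
time: 3.12
eef_pos: [0.4275, 0.106, 0.004]
eef_rot: [3.141, -0.001, 0.217]
wrist_force: [-0.8, 0.4, 5.8]
grip_width: 0.191
gripper_force: 26.9
```

>>> step_arm:
  newtons: 60
  targets:
    - {"xyz": [0, 0, 0], "twist": 0, "hand": -1}
    - {"xyz": [0, 0, 0], "twist": 0, "hand": -1}
    - {"xyz": [0, 0, 0], "twist": 0, "hand": -1}
    - {"xyz": [0, 0, 0], "twist": 0, "hand": -1}
    - {"xyz": [0, 0, 0], "twist": 0, "hand": -1}

```text
time: 3.53
eef_pos: [0.4275, 0.106, 0.0041]
eef_rot: [3.141, -0.001, 0.217]
wrist_force: [0.1, 0.2, 9.2]
grip_width: 0.179
gripper_force: 58.8
```

>>> step_arm:
  targets:
    - {"xyz": [0, 0, 0.01], "twist": 0, "hand": -1}
    - {"xyz": [0, 0, 0.02], "twist": 0, "hand": -1}
    - {"xyz": [0, 0, 0.03], "twist": 0, "hand": -1}
    - {"xyz": [0, 0, 0.03], "twist": 0, "hand": -1}
    - {"xyz": [0, 0, 0.03], "twist": 0, "hand": -1}

```text
time: 3.95
eef_pos: [0.4267, 0.106, 0.1248]
eef_rot: [-3.141, 0.001, 0.217]
wrist_force: [1.1, 0.3, -0.9]
grip_width: 0.175
gripper_force: 59.1
```

>>> step_arm:
  targets:
    - {"xyz": [0, 0, 0.03], "twist": 0, "hand": -1}
    - {"xyz": [0, 0, 0.03], "twist": 0, "hand": -1}
    - {"xyz": [0, 0, 0.03], "twist": 0, "hand": -1}
    - {"xyz": [0, 0, 0.02], "twist": 0, "hand": -1}
    - {"xyz": [0, 0, 0.01], "twist": 0, "hand": -1}

```text
time: 4.37
eef_pos: [0.4275, 0.106, 0.2463]
eef_rot: [3.14, -0.004, 0.217]
wrist_force: [0.6, 0.6, -1.1]
grip_width: 0.174
gripper_force: 59.2
```

```bash
python3 - <<'E'
from h import *
s=snapshot("side"); t=snapshot("top")
pickle.dump((s,t),open("l1.pkl","wb"))
a=cv2.resize(s["frame"][130:290,200:360],(400,400),interpolation=cv2.INTER_CUBIC)
b=cv2.resize(t["frame"][180:280,180:280],(400,400),interpolation=cv2.INTER_CUBIC)
save("g2",np.hstack([a,b]),1); q=sense();print(q["eef_pos"],q["eef_rot"],q["grip_width"],q["wrist_force"],q["ft_torque"])
E
```

```text
[0.42750107 0.10600057 0.24494522] [ 3.14068951 -0.00361602  0.21712441] 0.17516833537831128 [ 4.34648885e-02 -4.38356969e-04 -1.26696429e+00] [ 0.05131533 -0.00541057  0.02220346]
```

View pics/g2.png

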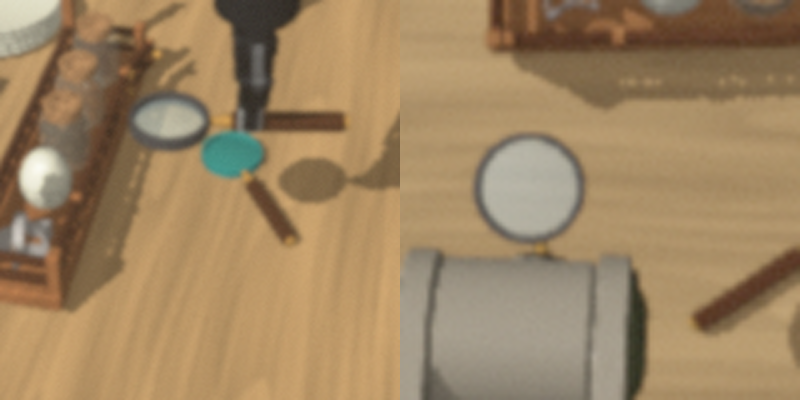

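The lens is held level; in the side crop the ring is at (170,120) and the handle is straight out to (345,121). I'll carry it over the jar while it's still high.

>>> step_arm:
  targets:
    - {"xyz": [0.008, -0.015, 0], "twist": 0, "hand": -1}
    - {"xyz": [0.014, -0.027, 0], "twist": 0, "hand": -1}
    - {"xyz": [0.014, -0.027, 0], "twist": 0, "hand": -1}
    - {"xyz": [0.014, -0.027, 0], "twist": 0, "hand": -1}
    - {"xyz": [0.014, -0.027, 0], "twist": 0, "hand": -1}

```text
time: 4.88
eef_pos: [0.4911, -0.0182, 0.2421]
eef_rot: [-3.14, 0.002, 0.217]
wrist_force: [0.2, 0.3, -0.2]
grip_width: 0.172
gripper_force: 59.2
```

>>> step_arm:
  targets:
    - {"xyz": [0.014, -0.027, 0], "twist": 0, "hand": -1}
    - {"xyz": [0.014, -0.027, 0], "twist": 0, "hand": -1}
    - {"xyz": [0.014, -0.027, 0], "twist": 0, "hand": -1}
    - {"xyz": [0.014, -0.027, 0], "twist": 0, "hand": -1}
    - {"xyz": [0.014, -0.027, 0], "twist": 0, "hand": -1}

```text
time: 5.3
eef_pos: [0.5612, -0.1533, 0.2418]
eef_rot: [-3.14, 0.002, 0.217]
wrist_force: [1.2, 0.6, -0.6]
grip_width: 0.176
gripper_force: 59.2
```

>>> step_arm:
  targets:
    - {"xyz": [0.014, -0.027, 0], "twist": 0, "hand": -1}
    - {"xyz": [0.014, -0.027, 0], "twist": 0, "hand": -1}
    - {"xyz": [0.008, -0.017, 0], "twist": 0, "hand": -1}
    - {"xyz": [0, 0, 0], "twist": 0, "hand": -1}
    - {"xyz": [0, 0, 0], "twist": 0, "hand": -1}

```text
time: 5.72
eef_pos: [0.5968, -0.2234, 0.2413]
eef_rot: [-3.139, 0.002, 0.216]
wrist_force: [0.6, -0.6, -1.8]
grip_width: 0.176
gripper_force: 59.2
```

>>> step_arm:
  targets:
    - {"xyz": [0, 0, -0.01], "twist": 0, "hand": -1}
    - {"xyz": [0, 0, -0.015], "twist": 0, "hand": -1}
    - {"xyz": [0, 0, -0.015], "twist": 0, "hand": -1}
    - {"xyz": [0, 0, -0.01], "twist": 0, "hand": -1}
    - {"xyz": [0, 0, 0], "twist": 0, "hand": -1}

```text
time: 6.13
eef_pos: [0.596, -0.2215, 0.1906]
eef_rot: [-3.138, 0.004, 0.218]
wrist_force: [-0.3, 0.3, -1.0]
grip_width: 0.174
gripper_force: 59.2
```

```bash
python3 - <<'E'
from h import *
s=snapshot("side"); t=snapshot("top")
pickle.dump((s,t),open("l2.pkl","wb"))
a=cv2.resize(s["frame"][80:180,190:290],(400,400),interpolation=cv2.INTER_CUBIC)
b=cv2.resize(t["frame"][120:220,270:370],(400,400),interpolation=cv2.INTER_CUBIC)
save("g3",np.hstack([a,b]),1); q=sense();print(q["eef_pos"],q["eef_rot"],q["grip_width"],q["wrist_force"])
E
```

```text
[ 0.59705218 -0.22244551  0.19344959] [-3.14141496e+00  1.32610397e-04  2.17682870e-01] 0.17272862536587338 [-0.13777689  0.74769206 -0.37818015]
```

View pics/g3.png

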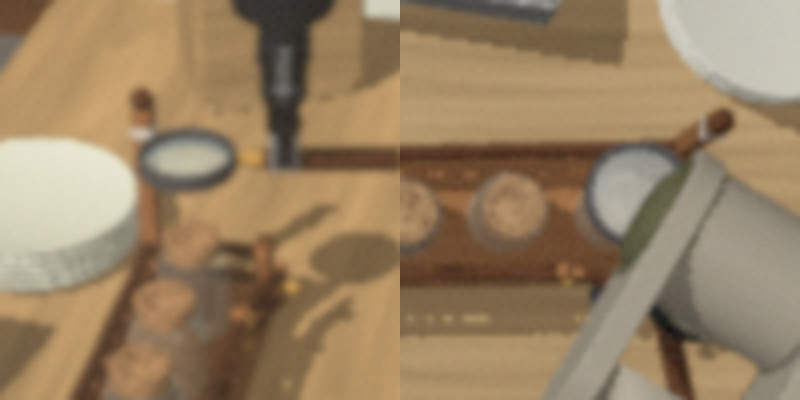

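In the side crop the lens ring (187,158) sits level over the gate-end jar's cork (190,242), and the tape is at (140,132). Next I'll lower the lens to focal height and measure the lens-to-cork offset in each camera.

>>> step_arm:
  targets:
    - {"xyz": [0, 0, -0.007], "twist": 0, "hand": -1}
    - {"xyz": [0, 0, -0.006], "twist": 0, "hand": -1}
    - {"xyz": [0, 0, -0.003], "twist": 0, "hand": -1}
    - {"xyz": [0, 0, 0], "twist": 0, "hand": -1}
    - {"xyz": [0, 0, 0], "twist": 0, "hand": -1}

```text
time: 6.65
eef_pos: [0.5971, -0.2231, 0.1772]
eef_rot: [-3.141, 0.0, 0.217]
wrist_force: [0.4, 0.5, -1.7]
grip_width: 0.177
gripper_force: 59.2
```

```bash
python3 - <<'E'
from h import *
def ring(s,lo,hi,roi,z):
    W=cloud(s); f=s["frame"].astype(int)
    x0,x1,y0,y1=roi
    m=(W[...,0]>x0)&(W[...,0]<x1)&(W[...,1]>y0)&(W[...,1]<y1)&(W[...,2]>lo)&(W[...,2]<hi)
    dark=m&(f[...,0]-f[...,2]<15)
    ct,_=cv2.findContours(dark.astype(np.uint8),0,2); c=max(ct,key=cv2.contourArea)
    e=cv2.fitEllipse(c); P=W[dark]; P=P[np.isfinite(P).all(1)]
    A=np.c_[P[:,:2]-P[:,:2].mean(0),np.ones(len(P))]; k=np.linalg.lstsq(A,P[:,2],rcond=None)[0]
    print(len(P),"ellipse",np.round(e[0],1),np.round(e[1],1),"ray",world(s,*e[0],z).round(4),"cloud mean",P.mean(0).round(4),"median z",np.median(P[:,2]).round(4),"tilt deg",np.degrees(k[:2]).round(1))
s,t=pickle.load(open("l1.pkl","rb"))
print("expect",[.498,.1215,.248])
for c in(s,t): ring(c,.2,.3,(.45,.55,.07,.17),.248)
s=snapshot("side"); pickle.dump(s,open("l3.pkl","wb")); q=sense(); p=q["eef_pos"]; print(p,q["eef_rot"])
a=p+[.072*np.cos(.2165),.072*np.sin(.2165),.003]; print("expect",a)
ring(s,.16,.205,(.615,.72,-.26,-.15),a[2])
W=cloud(s); 
w=(W[...,2]>.165)&(W[...,2]<.20)&(W[...,0]>.5)&(W[...,0]<.8)&(s["frame"].min(-1)>135)&(W[...,1]>.15)&(W[...,1]<.2); print("tapeL",W[w].mean(0))
# cork tops from undisturbed start pictures: cork colour + height
for n in("side0","top0"):
    s=pickle.load(open(n+".pkl","rb")); W=cloud(s)
    m=(abs(W[...,0]-.668)<.035)&(abs(W[...,1]+.208)<.035)
    for th in(.105,.112,.116,.118,.119): 
        k=m&(W[...,2]>th)&(W[...,2]<.13); v,u=np.nonzero(k); print(n,th,k.sum(),world(s,u.mean(),v.mean(),.121).round(4),(W[k].max(0)+W[k].min(0)).round(4)/2,np.ptp(W[k],0).round(3))
E
```

```text
expect [0.498, 0.1215, 0.248]
253 ellipse [266.9 178.1] [18.9 28.4] ray [0.4999 0.1251 0.248 ] cloud mean [0.5043 0.1261 0.2504] median z 0.2499 tilt deg [0.3 1.6]
78 ellipse [212.6 226.5] [25.  26.1] ray [0.4992 0.1209 0.248 ] cloud mean [0.5003 0.1255 0.2541] median z 0.2549 tilt deg [-2.1 -2.2]
[ 0.59720802 -0.22309399  0.17747777] [ 3.14142386e+00 -2.15245300e-04  2.16987484e-01]
expect [ 0.6675272  -0.20762747  0.18047777]
101 ellipse [235.7 120.8] [ 8.3 19.1] ray [ 0.6731 -0.2136  0.1805] cloud mean [ 0.6728 -0.2071  0.1803] median z 0.18 tilt deg [-0.9  1.6]
tapeL [0.7073744  0.17754438 0.18117608]
side0 0.105 151 [ 0.6659 -0.1971  0.121 ] [ 0.6683  -0.20815  0.1141 ] [0.049 0.048 0.018]
side0 0.112 120 [ 0.6682 -0.2026  0.121 ] [ 0.66985 -0.209    0.1176 ] [0.046 0.047 0.011]
side0 0.116 104 [ 0.6689 -0.2051  0.121 ] [ 0.66985 -0.209    0.11965] [0.046 0.047 0.007]
side0 0.118 81 [ 0.6685 -0.2074  0.121 ] [ 0.66985 -0.2097   0.12065] [0.046 0.045 0.005]
side0 0.119 62 [ 0.6683 -0.2066  0.121 ] [ 0.66865 -0.20895  0.1211 ] [0.044 0.044 0.004]
top0 0.105 203 [ 0.6676 -0.2099  0.121 ] [ 0.6683  -0.2103   0.11635] [0.046 0.047 0.022]
top0 0.112 187 [ 0.6683 -0.2105  0.121 ] [ 0.6683  -0.21105  0.1198 ] [0.046 0.045 0.016]
top0 0.116 167 [ 0.6685 -0.2104  0.121 ] [ 0.6683 -0.2117  0.1219] [0.046 0.043 0.011]
top0 0.118 127 [ 0.6685 -0.2101  0.121 ] [ 0.66945 -0.2115   0.1228 ] [0.043 0.043 0.01 ]
top0 0.119 110 [ 0.6681 -0.2103  0.121 ] [ 0.66935 -0.2115   0.1233 ] [0.043 0.043 0.008]
```

```bash
python3 - <<'E'
from h import *
def ring(s,roi,z,tag):
    u0,u1,v0,v1=roi; g=cv2.resize(s["frame"][v0:v1,u0:u1],None,fx=6,fy=6,interpolation=cv2.INTER_CUBIC).astype(int)
    m=((g[...,0]-g[...,2]<18)&(g.sum(-1)<420)).astype(np.uint8)
    m=cv2.morphologyEx(m,cv2.MORPH_OPEN,np.ones((5,5)))
    ct,_=cv2.findContours(m,0,1); c=max(ct,key=cv2.contourArea); e=cv2.fitEllipse(cv2.convexHull(c))
    o=g.astype(np.uint8).copy(); cv2.drawContours(o,[c],-1,(255,0,0),1); cv2.ellipse(o,e,(0,255,0),1)
    u,v=(e[0][0]+.5)/6-.5+u0,(e[0][1]+.5)/6-.5+v0
    print(tag,round(u,2),round(v,2),np.round(np.array(e[1])/6,1),round(e[2],1),world(s,u,v,z).round(4)); return o
s,t=pickle.load(open("l1.pkl","rb")); l=pickle.load(open("l3.pkl","rb"))
a=ring(s,(245,287,160,196),.248,"side l1"); b=ring(t,(196,232,208,242),.248,"top l1"); c=ring(l,(216,254,105,140),.1805,"side l3")
h=max(i.shape[0] for i in(a,b,c)); save("ring",np.hstack([np.pad(i,((0,h-i.shape[0]),(0,0),(0,0))) for i in(a,b,c)]),1)
E
```

```text
side l1 270.71 181.63 [26.3 39.6] 116.2 [0.4886 0.1359 0.248 ]
top l1 210.73 226.94 [23.8 25.7] 157.9 [0.4979 0.1259 0.248 ]
side l3 236.06 122.98 [14.3 23. ] 86.4 [ 0.6687 -0.2016  0.1805]
```

View pics/ring.png

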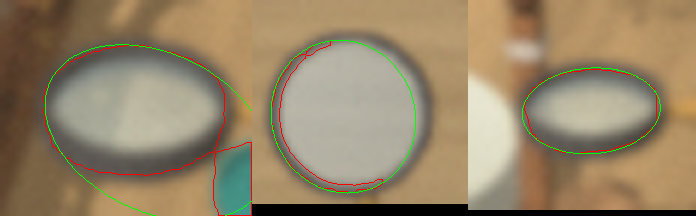

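Both views agree in x. In y, the top view puts the lens about 2 mm too far toward +y and the side view about 5 mm, with noise of around half a pixel (2.7 mm). I'll shift it -3 mm in y and raise it 1 mm to reach tape height.

>>> step_arm:
  targets:
    - {"xyz": [0, -0.0015, 0.0005], "twist": 0, "hand": -1}
    - {"xyz": [0, -0.0015, 0.0005], "twist": 0, "hand": -1}
    - {"xyz": [0, 0, 0], "twist": 0, "hand": -1}
    - {"xyz": [0, 0, 0], "twist": 0, "hand": -1}
    - {"xyz": [0, 0, 0], "twist": 0, "hand": -1}

```text
time: 7.12
eef_pos: [0.5971, -0.2261, 0.1784]
eef_rot: [3.142, -0.0, 0.217]
wrist_force: [0.4, 0.5, -0.4]
grip_width: 0.179
gripper_force: 59.2
```

>>> step_arm:
  targets:
    - {"xyz": [0, 0, 0], "twist": 0, "hand": -1}
    - {"xyz": [0, 0, 0], "twist": 0, "hand": -1}
    - {"xyz": [0, 0, 0], "twist": 0, "hand": -1}
    - {"xyz": [0, 0, 0], "twist": 0, "hand": -1}
    - {"xyz": [0, 0, 0], "twist": 0, "hand": -1}

```text
time: 7.53
eef_pos: [0.5971, -0.226, 0.1783]
eef_rot: [-3.142, 0.0, 0.217]
wrist_force: [0.4, 0.6, -1.6]
grip_width: 0.179
gripper_force: 59.2
```

```bash
python3 - <<'E'
from h import *
s=snapshot("side"); t=snapshot("top")
a=cv2.resize(s["frame"][90:170,195:275],(400,400),interpolation=cv2.INTER_CUBIC)
b=cv2.resize(t["frame"][130:210,280:360],(400,400),interpolation=cv2.INTER_CUBIC)
save("fin",np.hstack([a,b]),1); q=sense();print(q["eef_pos"],q["eef_rot"],q["grip_width"],q["wrist_force"],np.abs(q["qvel"]).max())
E
```

```text
[ 0.59713621 -0.22600866  0.17833058] [-3.14156991e+00 -8.53494747e-06  2.17064829e-01] 0.17680203482555407 [ 0.16198123 -0.10032072 -0.73510837] 0.0018811917003461955
```

View pics/fin.png

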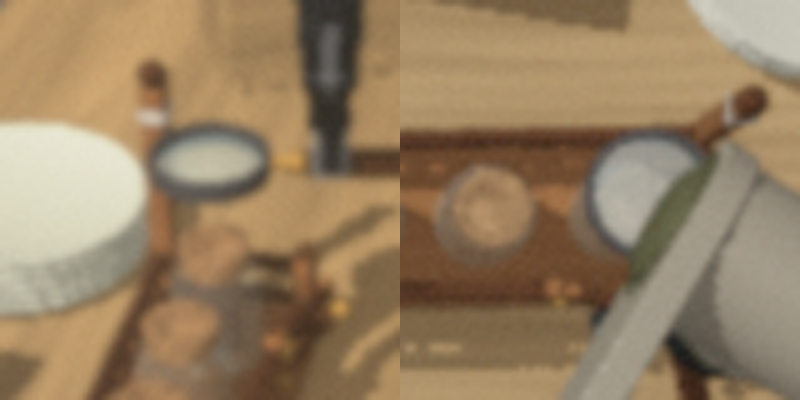

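The side crop shows the lens ring (210,162) level above the gate-end cork (212,245), clear of the post (152,115), with only the fingers touching it. In the top crop the ring is centred over that cork to within about 2 mm, and the gate knob and jars are unmoved. Handing in.

```bash
python3 -c "
from rig import close_job; print(close_job())"
```

```text
the job is handed in; nothing more can be done
None
```

I handed the job in with the lens held still and level over the cork of the jar at the gate (-y) end, centred to within about 2–3 mm and at tape height (about 181 mm), with nothing else disturbed that I could see; no verdict came back.

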